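Bring the round stone of the sharpening turret to the arrow

ROBOT

A 6-joint arm with a two-finger parallel gripper is mounted at the origin on the work surface. World frame = base frame: x ahead of the robot, y to its left, z up, the work surface at z = 0. Lengths are in m, angles in rad, forces in N, time in s.
With the tool pointing down it reaches from about 0.3 to 0.875 m from the base axis. Payload 6.4 kg.
Tool frame: the origin (TCP) lies at the very end of the fingers, on their centre line; the grasp point (between the pads) lies 19 mm behind it (ctrl.hold_point_z is the distance from the TCP to the grasp point, in m); y points along the fingers, x is the direction in which the jaws open and shut, and the axes are right-handed (so a half turn about y gives the same grasp; the last joint's range is limited). The gripper opens to 85 mm and grips with 20 to 120 N. Pads are 22 mm wide; open, the fingers measure 114 mm over their backs; the gripper's body (76 mm by 85 mm) begins 54 mm behind the grasp point. The pads swing forward as they close: fully open they stand 13 mm farther back than shut.
Start: joints at [-1.493, 0.181, 1.607, -0, 1.354, -0.206], TCP at [0.161, -0.552, 0.231] pointing down, gripper open.
Joint ranges: [-2.99, 2.99], [-0.89, 2.07], [0.3, 2.58], [-1.14, 4.28], [0, 2.63], [-3.12, 3.12]. Speed limits (rad/s): [2.57, 2.57, 3.01, 3.14, 3.14, 3.14].

INTERFACE

Orientations are given as a unit quaternion [w, x, y, z].
In Python, from bench import ctrl, imaging gives the robot as it stands.
- The arm moves only by the shell command python3 -m jog 'ROWS'. ROWS is JSON, a list of rows, each a list of 3 entries, a list of its own where there are three numbers: the shift along the tool's x, y, z in cm, then the turn, a rotation vector about the tool's x, y, z in rad, then the finger opening in cm, from 0 to 8.54. A call has 1 to 12 rows; each row shifts and turns the pose as measured when the row begins, along the tool's axes as they then stand; what a row does not reach is not made up. A row lasts 1/12 s, in which the tool goes at most 41.7 mm and 7.16 degrees, less where a joint would pass 70% of its speed; a pose out of reach is approached as far as the arm can. A call is refused whole if a number of a shift passes 4.17 or a number of a turn 0.125, either way. A call with a gripper value outside its range is refused whole. The fingers move at their own pace and stop on an object; the grip force is fixed at half the most. Time passes only in rows, so rows that do not move let the fingers close. It gives the time, the measured TCP pose, the force and the opening at its end, in the units of the state.
- ctrl.get_obs(): the state, without advancing time (a new reading comes with each control period).
- imaging.camera(name): name is "side" or "top" or "wrist"; returns a dict with "frame" (384x512x3 uint8, red, green, blue), "depth" (384x512 float32, m along the optical axis (not along the pixel's ray), 0 where there is no reading), "K" (3x3 intrinsics, pixels), "R" (3x3) and "t" (3): a world point X has camera coordinates R X + t. Camera axes: x right, y down, z forward; pixel columns grow to the right and rows downward; lengths in m; the calibration is good to about 2 mm. A picture is of the moment at which its call begins.
- ctrl.hand_in(): hands the job in, once; it reports no verdict.
The state is a dict: "time_s": time; "q": joint angles; "dq": joint speeds; "joint_efforts": joint torques, N m; "eef_pos": TCP position; "eef_rot": TCP orientation; "wrist_force": force on the tool from outside, world axes, zero at the start; "torque": the same for the moment, N m; "opening": opening from 0.0 (shut) to 1.0 (fully open).
Only numpy, scipy, OpenCV 4.12 (cv2) and the standard library are available. Lean on these libraries where they do the work, as an engineer would, in place of code of your own. Each camera call takes 0.05 s, during which the arm holds its last target. There are 200 camera calls.

TASK

With a fingertip, push on the upright rim tabs of the sharpening-stone turret to step it around until the round rod stone and its tab stand in line with the arrowhead on the base, then move clear. Push only on the tabs: do not touch the stones, do not lift the turret off its spindle, and leave everything else on the bench where it is.

Things in the scene. Friction and masses are not known exactly. Their poses are not given: they have to be found in the camera images.
- turret_base: fixed round grey housing of the stone turret, 150 mm wide, 30 mm high; origin on the table on the turret's vertical axis. A tongue, 50 mm wide, 22 mm high, sticks out along its -x axis to 175 mm from the axis and carries a raised dark arrowhead (top at 30 mm) pointing at the turret. Loose bystanders stand at least 150 mm from the axis
- index (a point): the point where the tab must come to stand: in line with the arrowhead, 113 mm from the turret's axis, 60 mm above the table; fixed to the housing
- rod_tab (a point): middle of the tab in line with the rod stone, 113 mm from the axis, 60 mm above the table; turns with the turret. One of four equal upright steel tabs, 90 degrees apart, one in line with each stone; each is 8 mm thick, reaches from 80 to 125 mm from the axis and from 34 to 76 mm above the table
- turret (a joint): angle of the turret in rad, counter-clockwise from above is positive; 0 (or a whole turn) when the rod stone points at the arrowhead. The turret is an aluminium disc, 180 mm wide, top 44 mm above the table. It turns either way, over a whole turn from any start, needs about 1.5 to 2 N at a tab, has no click stops and stays where it is left
- turret_lift (a joint): how far the turret is lifted off its spindle in m; 0 when seated. It is held down only by its weight (about 1.5 kg)
- stone_rod: the round rod stone, 20 mm across, 56 mm long, lying radially on the disc in two low clips, its top 68 mm above the table; origin at the disc's top under its middle, 48 mm from the axis; its x axis points outwards. All stones lie 20 to 76 mm from the axis, tops at most 74 mm above the table
- stone_thick: thick block stone, 56 x 32 x 29 mm, on the disc, 90 degrees counter-clockwise from the rod (seen from above); origin and axes as for the rod
- stone_thin: thin slab stone, 56 x 32 x 9 mm, on the disc opposite the rod; origin and axes as for the rod
- stone_ridge: roof-shaped stone with a sharp ridge, 56 x 37 mm, 21 mm high, on the disc, 90 degrees clockwise from the rod; origin and axes as for the rod
- dressing_stone: loose pale block stone, 65 x 35 x 26 mm; bystander; origin at the centre of its underside
- knife: loose kitchen knife lying flat, 275 mm long, 23 mm thick, origin on the table under the joint of wooden handle (125 mm, towards -x) and blade (150 mm, +x); bystander
- lapping_plate: loose flat steel plate, 110 x 55 x 18 mm; bystander; origin at the centre of its underside
- oil_bottle: loose standing bottle, 48 mm wide, 120 mm tall; bystander; origin at the centre of its underside
- bowl: loose empty white bowl, 110 mm wide, 45 mm tall; bystander; origin at the centre of its underside
- brush: loose brush lying along its x axis, 150 mm long; bystander; origin at the centre of its underside
- angle_clip: loose small steel clip, 50 x 16 x 16 mm; bystander; origin at the centre of its underside

How it is judged:
At the end, for the whole second after the job is handed in: the tab of the rod stone stands within 14 mm (about 7 degrees) of the index point in line with the arrowhead, the turret is at rest (under 0.05 rad/s) and seated (lifted under 4 mm), and every loose bystander is within 20 mm of where it was (horizontal distance between rod_tab and index below 0.014 m and velocity of joint turret between -0.05 and 0.05 rad/s and value of joint turret_lift below 0.004 m and distance of each of dressing_stone, knife, lapping_plate, oil_bottle, bowl, brush, angle_clip from where it was at the start of the episode below 0.02 m); the robot touches nothing.
It fails at once if the turret was lifted off its spindle by more than 4 mm (value of joint turret_lift above 0.004 m).
It fails at once if a stone on the turret was touched with more than 1 N (contact force between any of the fingers, the arm and stone_rod above 1 N or contact force between any of the fingers, the arm and stone_thick above 1 N or contact force between any of the fingers, the arm and stone_thin above 1 N or contact force between any of the fingers, the arm and stone_ridge above 1 N).
It fails at once if a bystander was moved more than 20 mm or lifted (distance of any of dressing_stone, knife, lapping_plate, oil_bottle, bowl, brush, angle_clip from where it was at the start of the episode above 0.02 m).
It also fails if it takes over 64 s, if anything falls off the work surface, if the arm or the gripper's body presses on something with over 40 N, if the wrist force passes 120 N, or if a joint passes its speed limit or range.

## Working session

There is one attempt and no reset: what is moved stays moved. The work goes in short steps, Python scripts to look and compute and a shell command to move; the robot and the scene stay as the last step left them, time stands still between calls to the robot, and variables do not carry over. Pictures are saved under pics/ and viewed, about 8 in all and at most 12, crops included, and the job is handed in when it is done.

```bash
mkdir -p pics; ls; python3 - <<'E'
from bench import ctrl, imaging
import cv2,numpy as np
for n in("top","side"):
    c=imaging.camera(n); cv2.imwrite(f"pics/{n}0.png",cv2.resize(c["frame"][:,:,::-1],(800,600)))
    print(n,c["K"].round(1).tolist(),c["R"].round(3).tolist(),c["t"].round(3).tolist())
o=ctrl.get_obs();print(o)
E
```

```text
pics
top [[444.4, 0.0, 260.8], [0.0, 444.4, 190.5], [0.0, 0.0, 1.0]] [[0.006, -1.0, -0.002], [-0.996, -0.006, -0.091], [0.091, 0.002, -0.996]] [0.031, 0.582, 1.011]
side [[363.9, 0.0, 258.8], [0.0, 363.9, 196.5], [0.0, 0.0, 1.0]] [[0.902, -0.432, -0.005], [-0.318, -0.656, -0.684], [0.292, 0.619, -0.729]] [-0.503, 0.249, 0.679]
{'time_s': 0.1, 'q': array([-1.49329848e+00,  1.81447711e-01,  1.60788888e+00, -5.59708528e-06,
        1.35382219e+00, -2.06315222e-01]), 'dq': array([ 1.28606966e-03, -4.15203516e-04, -1.79617825e-03,  6.27112949e-05,
        1.13582685e-04,  4.35414111e-04]), 'joint_efforts': array([ 4.45620117e-04, -4.45875549e+01, -3.52238417e+01, -2.54955039e-04,
        4.14811875e-03,  1.25956649e-05]), 'eef_pos': array([ 0.16097821, -0.55149346,  0.2304942 ]), 'eef_rot': array([ 0.56610418, -0.56527488,  0.42462521, -0.42389126]), 'wrist_force': array([-0.08136571,  0.10885644, -0.54465049]), 'torque': array([ 0.04147684, -0.02574934, -0.00190706]), 'opening': 0.9991222910906848}
```

View pics/top0.png

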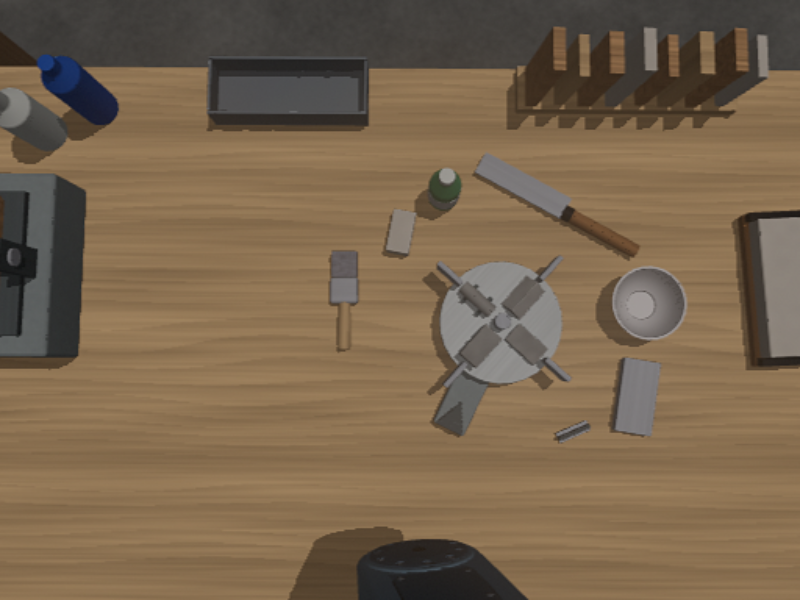

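View pics/side0.png

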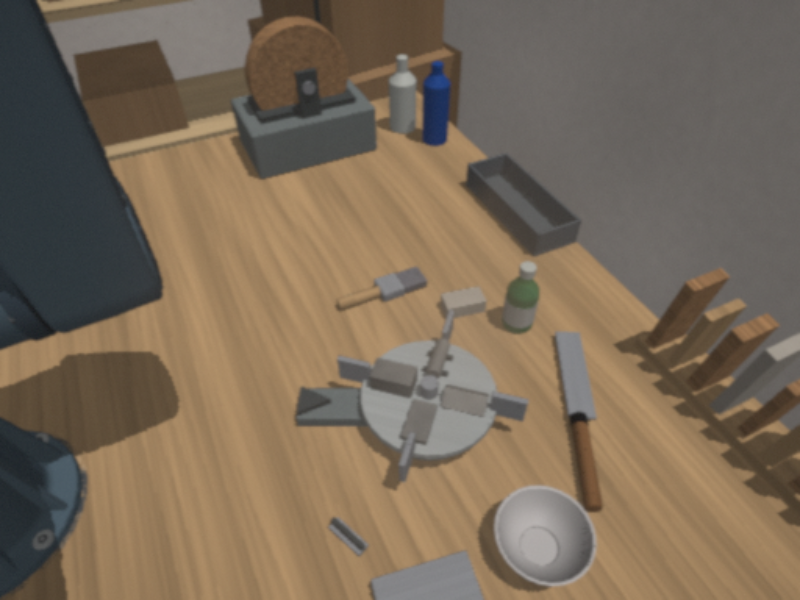

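```bash
python3 - <<'E'
from bench import ctrl
from scipy.spatial.transform import Rotation as R
w,x,y,z=ctrl.get_obs()["eef_rot"];print(R.from_quat([x,y,z,w]).as_matrix().round(3))
E
```

```text
[[ 0.28  -0.     0.96 ]
 [-0.96   0.002  0.28 ]
 [-0.002 -1.     0.   ]]
```

Top view: turret hub near (502,322), rod stone at (478,297) with its tab at (447,273), arrowhead at about (458,415). Bystanders: dressing stone (401,232), bottle (445,188), brush (344,300), clip (572,430), plate (637,397), bowl (648,303), knife (555,205). The side view confirms the rod points away from the tongue, about 110° CW of it. I'll measure it now.

```bash
cat > h.py <<'E'
from bench import ctrl, imaging
import numpy as np,cv2
from scipy.optimize import least_squares
def cloud(c):
    v,u=np.mgrid[:384,:512]; K=c["K"]; z=c["depth"].astype(float)
    P=np.stack([(u-K[0,2])/K[0,0]*z,(v-K[1,2])/K[1,1]*z,z],-1)
    return (P-c["t"])@c["R"]
def tabs(c,axis):
    """angles (deg) and heights of the four tabs about axis"""
    P=cloud(c).reshape(-1,3); d=P[:,:2]-axis; r=np.hypot(*d.T)
    m=(r>.09)&(r<.128)&(P[:,2]>.055)&(P[:,2]<.085)&(c["depth"].ravel()>0)
    a=np.degrees(np.arctan2(d[m,1],d[m,0]))
    ph=np.degrees(np.angle(np.exp(4j*np.radians(a)).mean()))/4
    out=[]
    for k in range(4):
        e=(a-ph-90*k+180)%360-180; s=abs(e)<25
        if s.any(): out.append((round(float((ph+90*k+np.median(e[s])+180)%360-180),1),int(s.sum()),round(float(np.median(P[m][s,2])),3)))
    return out
E
python3 - <<'E'
from h import *
for n in("top","side"):
    c=imaging.camera(n);P=cloud(c)
    # disc: ray points at z~.044 near the seed
    g=P.reshape(-1,3);ok=c["depth"].ravel()>0
    seed=P[206,321] if n=="top" else P[255,274]
    print(n,"seed hub",seed.round(3))
    m=ok&(abs(g[:,2]-.044)<.004)&(np.hypot(*(g[:,:2]-seed[:2]).T)<.11)
    hull=cv2.convexHull((g[m][:,:2]*1000).astype(np.float32))
    ctr,rad=cv2.minEnclosingCircle(hull);print("disc",np.round(ctr,1),round(rad,1),m.sum())
    ax=np.array(ctr)/1000
    print(tabs(c,ax))
    d=g[:,:2]-ax;r=np.hypot(*d.T)
    m=ok&(r>.125)&(r<.18)&(g[:,2]>.016)&(g[:,2]<.035)
    a=np.degrees(np.arctan2(d[m,1],d[m,0]));
    for lo in range(-180,180,30):
        s=(a>=lo)&(a<lo+30)
        if s.sum()>20: print("tongue?",lo,s.sum(),a[s].mean().round(1),a[s].min().round(1),a[s].max().round(1),g[m][s,2].mean().round(3),r[m][s].max().round(3))
    if n=="top":
        for nm,(u,v) in dict(rod=(478,297),rodtab=(447,273),arrow=(458,415)).items():
            p=P[round(v*.64),round(u*.64)];print(nm,p.round(3),np.degrees(np.arctan2(*(p[:2]-ax)[::-1])).round(1))
        # nearby bystanders
        m=ok&(g[:,2]>.008)&(r>.13)&(r<.26);b=np.degrees(np.arctan2(d[m,1],d[m,0]))
        for lo in range(-180,180,15):
            s=(b>=lo)&(b<lo+15)
            if s.sum()>5: print(lo,s.sum(),"rmin",r[m][s].min().round(3),"zmax",g[m][s,2].max().round(3))
E
```

```text
top seed hub [ 0.544 -0.101  0.066]
disc [ 538.4 -101.2] 103.6 3174
[(-39.1, 68, 0.076), (46.1, 81, 0.075), (135.0, 57, 0.075), (-129.5, 60, 0.075)]
tongue? 120 153 146.5 141.6 149.9 0.024 0.169
tongue? 150 263 156.4 150.0 163.9 0.026 0.169
rod [ 0.579 -0.067  0.069] 39.9
rodtab [ 0.612 -0.022  0.078] 47.3
arrow [ 0.408 -0.041  0.028] 155.1
-165 9 rmin 0.184 zmax 0.018
-150 68 rmin 0.18 zmax 0.021
-135 358 rmin 0.207 zmax 0.023
-120 642 rmin 0.193 zmax 0.024
-105 289 rmin 0.18 zmax 0.048
-90 616 rmin 0.166 zmax 0.05
-75 458 rmin 0.171 zmax 0.05
-60 247 rmin 0.203 zmax 0.025
-45 216 rmin 0.131 zmax 0.074
-30 357 rmin 0.193 zmax 0.025
-15 407 rmin 0.2 zmax 0.018
0 159 rmin 0.223 zmax 0.018
15 461 rmin 0.196 zmax 0.125
30 188 rmin 0.189 zmax 0.031
45 232 rmin 0.176 zmax 0.032
60 296 rmin 0.162 zmax 0.023
75 315 rmin 0.216 zmax 0.025
90 118 rmin 0.224 zmax 0.024
135 138 rmin 0.13 zmax 0.033
150 623 rmin 0.13 zmax 0.467
165 460 rmin 0.249 zmax 0.468
side seed hub [ 0.539 -0.11   0.046]
disc [ 542.9 -105.9] 109.5 3228
[(-41.0, 156, 0.071), (48.7, 65, 0.076), (137.2, 155, 0.071), (-132.7, 114, 0.075)]
tongue? -90 219 -80.9 -89.8 -71.7 0.026 0.18
tongue? 120 142 146.1 140.6 150.0 0.025 0.175
tongue? 150 392 156.6 150.0 163.5 0.025 0.177
```

```bash
cat >> h.py <<'E'
def fit(c,ax):
    """axis and phase from upper tab faces: four radial lines 90 deg apart; tongue direction"""
    g=cloud(c).reshape(-1,3);ok=c["depth"].ravel()>0
    for _ in range(5):
        d=g[:,:2]-ax;r=np.hypot(*d.T);m=ok&(r>.088)&(r<.127)&(g[:,2]>.069)&(g[:,2]<.082)
        p=g[m][:,:2]
        def res(x):
            e=p-x[:2];a=np.arctan2(e[:,1],e[:,0])-x[2];a=(a+np.pi/4)%(np.pi/2)-np.pi/4
            return np.hypot(*e.T)*np.sin(a)
        s=least_squares(res,[*ax,np.radians(46)],loss="soft_l1",f_scale=.003);ax=s.x[:2]
    d=g[:,:2]-ax;r=np.hypot(*d.T);t=np.degrees(np.arctan2(d[:,1],d[:,0]))
    m=ok&(r>.13)&(r<.165)&(g[:,2]>.014)&(g[:,2]<.035)&(t>125)&(t<180)
    n=[]
    for lo in np.arange(.13,.165,.005):
        q=m&(r>=lo)&(r<lo+.005); n.append((t[q].max()+t[q].min())/2)
    return ax,np.degrees(s.x[2]),np.median(n),np.sqrt(np.mean(s.fun**2))
E
python3 - <<'E'
from h import *
for n in("top","side"): print(n,fit(imaging.camera(n),np.array([.54,-.102])))
print(ctrl.get_obs()["time_s"])
E
```

```text
Traceback (most recent call last):
  File "h.py", line 33, in fit
    q=m&(r>=lo)&(r<lo+.005); n.append((t[q].max()+t[q].min())/2)
                                       ~~~~~~~~^^
ValueError: zero-size array to reduction operation maximum which has no identity
```

```bash
sed -i 's/arange(.13,.165,.005)/arange(.13,.162,.005)/' h.py
python3 - <<'E'
from h import *
for n in("top","side"): print(n,fit(imaging.camera(n),np.array([.54,-.102])))
print(ctrl.get_obs()["time_s"])
E
```

```text
top (array([ 0.54569288, -0.10083841]), np.float64(48.12844349033607), np.float64(154.34847919070023), np.float64(0.002419360081159805))
side (array([ 0.54343225, -0.10199792]), np.float64(48.15438286629763), np.float64(153.78378941718648), np.float64(0.002425325978722889))
0.35
```

Both views agree: axis (0.5445,-0.1015), rod tab at 48.1°, arrow at 154.1° and tab tops at 76 mm. The turret needs +106° CCW. I'll close the fingers and drop in behind the rod tab at about 15°.

```bash
python3 -m jog '[[[-1.9,0,3.52],[0,0,0],0],[[-1.9,0,3.52],[0,0,0],0],[[-1.9,0,3.52],[0,0,0],0],[[-1.9,0,3.52],[0,0,0],0],[[-1.9,0,3.52],[0,0,0],0],[[-1.9,0,3.52],[0,0,0],0],[[-1.9,0,3.52],[0,0,0],0],[[-1.9,0,3.52],[0,0,0],0],[[-1.9,0,3.52],[0,0,0],0],[[-1.9,0,3.52],[0,0,0],0],[[-1.9,0,3.52],[0,0,0],0],[[-1.9,0,3.52],[0,0,0],0]]'
cat >> h.py <<'E'
AX=np.array([.5445,-.1015])
def rel(tr=.105,tphi=15,tz=.2):
    """tool state about the axis and the shift (cm, tool axes) to polar target"""
    from scipy.spatial.transform import Rotation as R
    o=ctrl.get_obs();M=R.from_quat(np.roll(o["eef_rot"],-1)).as_matrix();p=o["eef_pos"];d=p[:2]-AX
    T=np.array([*(AX+tr*np.array([np.cos(np.radians(tphi)),np.sin(np.radians(tphi))])),tz])
    print("t",o["time_s"].__round__(2),"p",p.round(4),"r",np.hypot(*d).round(4),"phi",np.degrees(np.arctan2(d[1],d[0])).round(1),"-x heading",np.degrees(np.arctan2(-M[1,0],-M[0,0])).round(1),"tilt",M[2].round(3),
     "shift cm",(M.T@(T-p)*100).round(2),"F",o["wrist_force"].round(1),"open",round(o["opening"],3))
E
python3 -c "from h import *;rel()"
```

```text
time_s: 1.35
eef_pos: [0.5111, -0.209, 0.2311]
eef_rot: [-0.561, 0.564, -0.427, 0.43]
wrist_force: [0.1, -0.7, -0.3]
opening: -0.002
t 1.35 p [ 0.5111 -0.209   0.2311] r 0.1126 phi -107.2 -x heading 105.4 tilt [ 0.006 -1.    -0.   ] shift cm [-9.43  3.05 16.57] F [ 0.1 -0.7 -0.3] open -0.002
```

```bash
python3 -m jog '[[[-1.9,0.6,3.3],[0,0,0],0],[[-1.9,0.6,3.3],[0,0,0],0],[[-1.9,0.6,3.3],[0,0,0],0],[[-1.9,0.6,3.3],[0,0,0],0],[[-1.9,0.6,3.3],[0,0,0],0],[[0,0,0],[0,0,0],0]]'
python3 - <<'E'
from h import *
rel(tz=.056)
c=imaging.camera("wrist");cv2.imwrite("pics/w1.png",c["frame"][:,:,::-1])
c=imaging.camera("side");cv2.imwrite("pics/s1.png",cv2.resize(c["frame"][150:384,150:420,::-1],None,fx=2.5,fy=2.5))
E
```

```text
time_s: 1.85
eef_pos: [0.6551, -0.0596, 0.1999]
eef_rot: [-0.563, 0.564, -0.424, 0.43]
wrist_force: [-1.9, -0.1, -0.9]
opening: 0.005
t 1.85 p [ 0.6551 -0.0596  0.1999] r 0.1183 phi 20.8 -x heading 105.7 tilt [ 0.007 -1.     0.004] shift cm [ 1.06 14.4  -1.35] F [-1.9 -0.1 -0.9] open 0.005
```

View pics/w1.png

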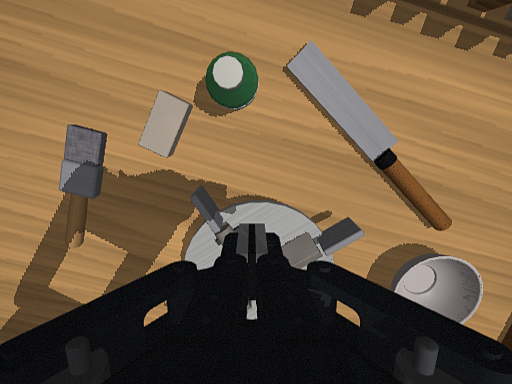

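The wrist view shows the shut fingers (252,235) between the rod tab (207,212) and the next tab (340,237). I'll correct sideways first and then go down.

```bash
python3 -m jog '[[[0.55,0,-0.7],[0,0,0],0],[[0.5,0,-0.65],[0,0,0],0],[[0,0,0],[0,0,0],0],[[0,2.5,0],[0,0,0],0],[[0,2.5,0],[0,0,0],0],[[0,2.5,0],[0,0,0],0],[[0,2.5,0],[0,0,0],0],[[0,0,0],[0,0,0],0]]'
python3 -c "from h import *;rel(tz=.056)"
```

```text
time_s: 2.62
eef_pos: [0.6401, -0.0921, 0.1056]
eef_rot: [-0.56, 0.561, -0.424, 0.439]
wrist_force: [-0.6, -0.1, -0.9]
opening: -0.004
t 2.62 p [ 0.6401 -0.0921  0.1056] r 0.0961 phi 5.6 -x heading 104.8 tilt [ 0.018 -1.     0.011] shift cm [-1.66  4.94  0.96] F [-0.6 -0.1 -0.9] open -0.004
```

```bash
python3 -m jog '[[[-0.8,0.5,0.5],[-0.011,0,0.018],0],[[-0.8,0.5,0.45],[0,0,0],0],[[0,0,0],[0,0,0],0],[[0,0,0],[0,0,0],0]]'
python3 -c "from h import *;rel(tz=.056)"
```

```text
time_s: 2.95
eef_pos: [0.6464, -0.0764, 0.0993]
eef_rot: [0.56, -0.558, 0.432, -0.433]
wrist_force: [-0.4, -0.6, 0.5]
opening: 0.004
t 2.95 p [ 0.6464 -0.0764  0.0993] r 0.1049 phi 13.9 -x heading 104.5 tilt [-0.    -1.     0.002] shift cm [-0.21  4.33 -0.  ] F [-0.4 -0.6  0.5] open 0.004
```

Good. Going down to 56 mm in smaller rows.

```bash
python3 -m jog '[[[-0.1,1.1,0],[0,0,0],0],[[-0.1,1.1,0],[0,0,0],0],[[0,1.1,0],[0,0,0],0],[[0,1,0],[0,0,0],0],[[0,0,0],[0,0,0],0]]'
python3 - <<'E'
from h import *
rel(tz=.056)
c=imaging.camera("side");cv2.imwrite("pics/s2.png",cv2.resize(c["frame"][150:384,150:420,::-1],None,fx=2.5,fy=2.5))
E
```

```text
time_s: 3.37
eef_pos: [0.6486, -0.074, 0.0561]
eef_rot: [0.561, -0.558, 0.43, -0.435]
wrist_force: [0.4, -0.5, 0.1]
opening: 0.001
t 3.37 p [ 0.6486 -0.074   0.0561] r 0.1077 phi 14.8 -x heading 104.6 tilt [ 0.004 -1.     0.008] shift cm [-0.04  0.01 -0.27] F [ 0.4 -0.5  0.1] open 0.001
```

View pics/s2.png

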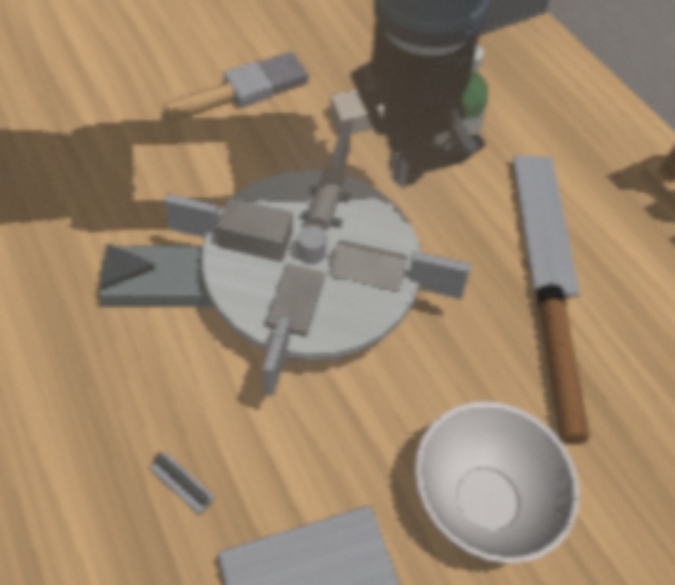

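Side view: fingertip (402,175) stands between the rod tab (345,150) and the next tab (440,272), clear of the stones. Arc begins: about 3.4° per row, tool turning with it.

```bash
python3 -m jog '[[[-0.63,0,-0.2],[0,-0.06,0],0],[[-0.63,0,-0.1],[0,-0.06,0],0],[[-0.63,0,-0.02],[0,-0.06,0],0],[[-0.63,0,-0.02],[0,-0.06,0],0],[[-0.63,0,-0.02],[0,-0.06,0],0],[[-0.63,0,-0.02],[0,-0.06,0],0],[[-0.63,0,-0.02],[0,-0.06,0],0],[[-0.63,0,-0.02],[0,-0.06,0],0]]'
python3 -c "from h import *;rel(tphi=50,tz=.056)"
```

```text
time_s: 4.08
eef_pos: [0.6228, -0.0318, 0.0562]
eef_rot: [0.649, -0.648, 0.277, -0.285]
wrist_force: [1.6, -0.9, -0.3]
opening: -0.001
t 4.08 p [ 0.6228 -0.0318  0.0562] r 0.1048 phi 41.7 -x heading 133.2 tilt [ 0.009 -1.     0.006] shift cm [-1.52  0.01 -0.05] F [ 1.6 -0.9 -0.3] open -0.001
```

```bash
python3 -m jog '[[[-0.63,0,-0.02],[-0.004,-0.05,0.006],0],[[-0.63,0,-0.02],[0,-0.06,0],0],[[-0.63,0,-0.02],[0,-0.06,0],0],[[-0.63,0,-0.02],[0,-0.06,0],0],[[-0.63,0,-0.02],[0,-0.06,0],0],[[-0.63,0,-0.02],[0,-0.06,0],0],[[-0.63,0,-0.02],[0,-0.06,0],0],[[-0.63,0,-0.02],[0,-0.06,0],0]]'
python3 - <<'E'
from h import *
rel(tphi=142,tz=.056)
print(tabs(imaging.camera("side"),AX))
E
```

```text
time_s: 4.75
eef_pos: [0.5854, -0.0055, 0.0585]
eef_rot: [-0.697, 0.699, -0.108, 0.12]
wrist_force: [2.3, 0.9, -1.4]
opening: -0.002
t 4.75 p [ 0.5854 -0.0055  0.0585] r 0.1044 phi 66.9 -x heading 161.5 tilt [ 0.018 -1.     0.001] shift cm [-10.73   0.06  -6.9 ] F [ 2.3  0.9 -1.4] open -0.002
[(-13.9, 143, 0.071), (72.5, 139, 0.075), (168.5, 165, 0.072), (-103.8, 134, 0.075)]
```

```bash
python3 -m jog '[[[-0.63,0.1,-0.05],[0,-0.03,0.018],0],[[-0.63,0.1,-0.04],[0,-0.03,0],0],[[-0.63,0,-0.02],[0,-0.055,0],0],[[-0.63,0,-0.02],[0,-0.055,0.003],0],[[-0.63,0,-0.02],[0,-0.055,0.003],0],[[-0.63,0,-0.02],[0,-0.055,0.003],0],[[-0.63,0,-0.02],[0,-0.055,0.003],0],[[-0.63,0,-0.02],[0,-0.055,0.003],0],[[-0.63,0,-0.02],[0,-0.055,0.003],0],[[-0.63,0,-0.02],[0,-0.055,0.003],0]]'
python3 - <<'E'
from h import *
rel(tphi=142,tz=.056)
print(tabs(imaging.camera("side"),AX))
E
```

```text
time_s: 5.63
eef_pos: [0.5294, -0.001, 0.0608]
eef_rot: [0.704, -0.704, -0.064, 0.068]
wrist_force: [1.7, 0.8, -1.1]
opening: 0.003
t 5.63 p [ 0.5294 -0.001   0.0608] r 0.1016 phi 98.5 -x heading -169.3 tilt [-0.005 -1.     0.002] shift cm [-7.31  0.52 -2.27] F [ 1.7  0.8 -1.1] open 0.003
[(18.4, 98, 0.073), (109.4, 179, 0.074), (-159.3, 163, 0.072), (-72.1, 167, 0.072)]
```

```bash
python3 -m jog '[[[-0.63,0.15,0.05],[0,-0.05,-0.004],0],[[-0.63,0.15,0.05],[0,-0.05,0],0],[[-0.63,0.1,0.02],[0,-0.055,0],0],[[-0.63,0.05,0],[0,-0.055,0.002],0],[[-0.63,0.05,0],[0,-0.055,0.002],0],[[-0.63,0.05,0],[0,-0.055,0.002],0],[[-0.63,0.05,0],[0,-0.055,0.002],0],[[-0.63,0.05,0],[0,-0.055,0.002],0],[[-0.63,0.05,0],[0,-0.055,0.002],0],[[0,0,0],[0,0,0],0]]'
python3 - <<'E'
from h import *
rel(tphi=142,tz=.056)
print(tabs(imaging.camera("side"),AX))
c=imaging.camera("top");print(tabs(c,AX))
cv2.imwrite("pics/t3.png",cv2.resize(c["frame"][100:300,200:460,::-1],None,fx=3,fy=3))
E
```

```text
time_s: 6.52
eef_pos: [0.4829, -0.0221, 0.0587]
eef_rot: [-0.667, 0.669, 0.233, -0.233]
wrist_force: [0.3, 0.2, -0.3]
opening: -0.001
t 6.52 p [ 0.4829 -0.0221  0.0587] r 0.1005 phi 127.8 -x heading -141.5 tilt [-0.001 -1.    -0.002] shift cm [-2.57  0.27  0.16] F [ 0.3  0.2 -0.3] open -0.001
[(-41.7, 167, 0.071), (49.4, 60, 0.076), (140.6, 208, 0.073), (-130.1, 122, 0.075)]
[(-39.5, 65, 0.076), (50.0, 74, 0.075), (-130.5, 68, 0.075)]
```

View pics/t3.png

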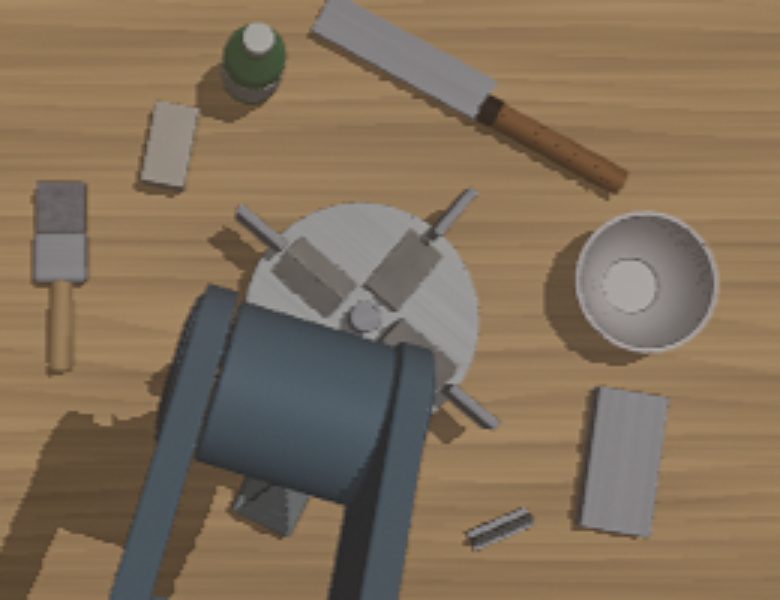

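Top view: the ridge stone (308,277) now stands upper left, so the rod is under the gripper at about 139°, and the bystanders are in place. I'll get a precise phase next.

```bash
cat >> h.py <<'E'
def phase(c,skip=None):
    g=cloud(c).reshape(-1,3);d=g[:,:2]-AX;r=np.hypot(*d.T)
    m=(c["depth"].ravel()>0)&(r>.088)&(r<.127)&(g[:,2]>.069)&(g[:,2]<.08)
    a=np.arctan2(d[:,1],d[:,0])
    if skip is not None: m&=abs(np.angle(np.exp(1j*(a-np.radians(skip)))))>np.radians(35)
    s=np.angle(np.exp(4j*a[m]).mean())/4
    f=lambda x:r[m]*np.sin((a[m]-x[0]+np.pi/4)%(np.pi/2)-np.pi/4)
    return np.degrees(least_squares(f,[s],loss="soft_l1",f_scale=.003).x[0])
E
python3 - <<'E'
from h import *
for n in("side","top"): print(n,phase(imaging.camera(n),135)+90)
E
```

```text
side 49.45185665326146
top 49.922123534293576
```

```bash
python3 -m jog '[[[-0.5,0.05,0.02],[0,-0.045,0],0],[[-0.5,0.05,0.02],[0,-0.045,0],0],[[-0.5,0.05,0.01],[0,-0.045,0],0],[[-0.5,0.05,0],[0,-0.045,0],0],[[-0.5,0.05,0],[0,-0.045,0],0],[[0,0,0],[0,0,0],0],[[0,0,0],[0,0,0],0]]'
python3 - <<'E'
from h import *
rel(tphi=142.5,tz=.056)
for n in("side","top"): print(n,phase(imaging.camera(n),152)+90)
E
```

```text
time_s: 7.3
eef_pos: [0.4688, -0.0376, 0.0576]
eef_rot: [-0.636, 0.639, 0.307, -0.304]
wrist_force: [-0.7, -0.9, -0.5]
opening: -0.002
t 7.3 p [ 0.4688 -0.0376  0.0576] r 0.0991 phi 139.9 -x heading -128.8 tilt [ 0.003 -1.    -0.006] shift cm [-0.47  0.15  0.6 ] F [-0.7 -0.9 -0.5] open -0.002
side 61.72947635337853
top 62.22216783033927
```

Rod is at 152.0°, target 154.1°. One small nudge, then back off and rise.

```bash
python3 -m jog '[[[-0.2,0,0],[0,0,0],0],[[-0.2,0,0],[0,0,0],0],[[0,0,0],[0,0,0],0],[[0.8,0,0],[0,0,0],0],[[0.7,0,0],[0,0,0],0],[[0,0,0],[0,0,0],0]]'
python3 -c "
from h import *
rel(tphi=130,tz=.15)
for n in('side','top'): print(n,phase(imaging.camera(n),145)+90)"
```

```text
time_s: 7.9
eef_pos: [0.4771, -0.028, 0.0577]
eef_rot: [-0.637, 0.64, 0.307, -0.302]
wrist_force: [1.0, 0.4, 0.8]
opening: 0.004
t 7.9 p [ 0.4771 -0.028   0.0577] r 0.0997 phi 132.6 -x heading -129.0 tilt [ 0.004 -1.    -0.006] shift cm [ 0.57 -9.24  0.38] F [1.  0.4 0.8] open 0.004
side 63.302584597019546
top 63.901126567643004
```

```bash
python3 -m jog '[[[0,-1,0],[0,0,0],0],[[0,-2,0],[0,0,0],0],[[0,-3,0],[0,0,0],0],[[0,-3.5,0],[0,0,0],0],[[0,-3.5,0],[0,0,0],0],[[0,-3.5,0],[0,0,0],0],[[0,0,0],[0,0,0],0]]'
python3 -m jog '[[[-2.8,0,-2.3],[0,0,0],0],[[-2.8,0,-2.3],[0,0,0],0],[[-2.8,0,-2.3],[0,0,0],0],[[-2.8,0,-2.3],[0,0,0],0],[[-2.8,0,-2.3],[0,0,0],0],[[-2.8,0,-2.3],[0,0,0],0],[[-2.8,0,-2.3],[0,0,0],0],[[-2.8,0,-2.3],[0,0,0],0],[[-2.8,0,-2.3],[0,0,0],0],[[-2.8,0,-2.3],[0,0,0],0],[[0,0,0],[0,0,0],0],[[0,0,0],[0,0,0],0]]'
python3 - <<'E'
from h import *
rel()
for n in("side","top"):
    c=imaging.camera(n);print(n,fit(c,AX),phase(c)+90,tabs(c,AX))
    cv2.imwrite(f"pics/{n}9.png",cv2.resize(c["frame"][:,:,::-1],(800,600)))
E
```

```text
time_s: 8.58
eef_pos: [0.472, -0.0273, 0.2306]
eef_rot: [0.638, -0.638, -0.304, 0.305]
wrist_force: [1.2, -1.5, 1.1]
opening: 0.001
time_s: 9.58
eef_pos: [0.4757, -0.4063, 0.2439]
eef_rot: [-0.633, 0.642, 0.309, -0.304]
wrist_force: [0.4, 0.5, -0.1]
opening: 0.001
t 9.58 p [ 0.4757 -0.4063  0.2439] r 0.3124 phi -102.7 -x heading -128.6 tilt [ 0.002 -1.    -0.015] shift cm [36.55  4.34  7.47] F [ 0.4  0.5 -0.1] open 0.001
side (array([ 0.54356169, -0.10400222]), np.float64(62.90035222964864), np.float64(153.23032291067656), np.float64(0.0024751491748466257)) 63.66853651838141 [(154.9, 157, 0.071), (-116.9, 114, 0.076)]
top (array([ 0.54559926, -0.10079344]), np.float64(63.694745948835966), np.float64(154.30702801140026), np.float64(0.0024218418355169084)) 63.67562347991254 [(-25.4, 65, 0.075), (63.8, 69, 0.075), (152.6, 71, 0.076), (-116.3, 70, 0.075)]
```

View pics/top9.png

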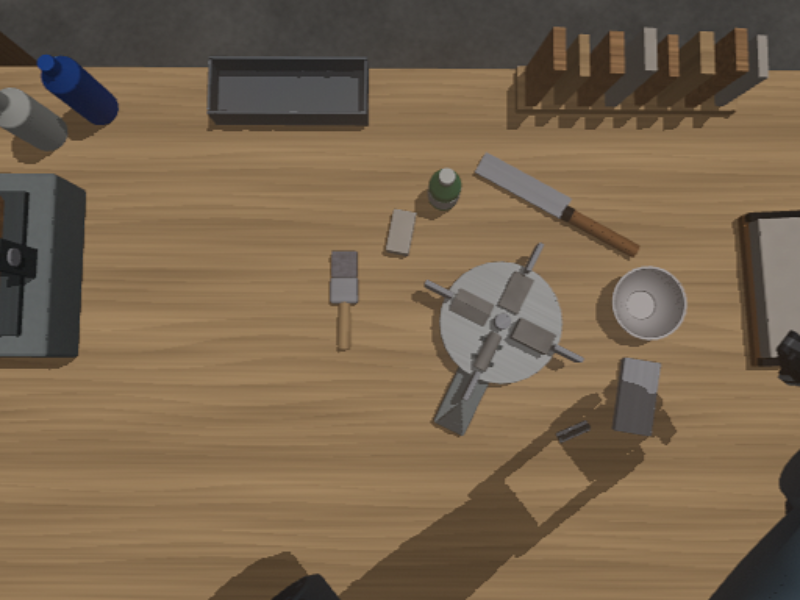

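The top view shows the rod stone (488,352) and its tab (470,383) in line with the arrowhead (458,415), all bystanders in place and the arm clear. Rod is at 153.7° against an arrow at 153.2–154.3°.

```bash
python3 -c "from bench import ctrl;print(ctrl.hand_in())"
```

```text
the job is handed in; nothing more can be done
None
```

I pushed the rod stone's own tab counter-clockwise with the shut fingertips, turning the turret about 106° until the rod lined up with the arrowhead. Then I backed off, rose clear and handed in at about 10 s of robot time; no verdict is reported.

- **Alignment:** both cameras put the rod tab at 153.7° in the last check, with the arrow at 153.2° (side) and 154.3° (top). That is about 1–2 mm off at the tab, against 14 mm allowed.
- **Turret height:** the tab tops read 75–76 mm as at the start, so it is still seated. The side view read one tab 71 mm high, but it had also read 71 mm for some tabs before anything moved.
- **Bystanders:** all sit at the same pixels in the top view before and after.
- **Forces:** wrist readings taken after each move stayed under about 3 N. The fingertip kept about 99 mm or more from the axis during the push, and the stones end at 76 mm.
- **Disagreement:** the two cameras put the axis about 2–4 mm apart, and one tab read about 1° off the rest; neither matters at this tolerance.

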